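# Run a plug gauge down a guide bush and hold its tip level under the microscope

## Task

Take the plug gauge from its rest by its hexagonal handle, run it into the work-holder's guide bush until its black stop collar sits against the bush, without ramming it, and draw it right out again. Then bring it under the stereo microscope and finish while still holding it there: level and still, touching nothing but your gripper, the end of its tip on the lens axis and in focus 110 mm below the ring light's underside. A gauge is never dropped or laid on the bench; do not touch the microscope, and leave the mouse, the duck and the brass sleeve where they are.

Things in the scene. Friction and masses are not known exactly. Their poses are not given: they have to be found in the camera images.
- gauge: Plug gauge, 218 mm long, about 0.33 kg, lying level. Origin on its axis, mid grip; x along the axis to the tip, z up at first. Dark steel hex handle, 22 mm across flats, x = -60 to 40 mm, flats facing +y and -y, an edge up. Black stop collar, diameter 36, x = 48 to 58. Steel rod, diameter 12, 100 mm on to the tip at x = 158, last 6 mm tapering to 7; two red rings. Balance point x = 23.
- gauge_tip (a point): Centre of the end face of the gauge's tip (gauge frame x = 158 mm); axes as the gauge's.
- collar_face (a point): Point on the gauge's axis in the front face of the stop collar (gauge frame x = 58 mm), the face that stops against the bush; axes as the gauge's.
- rest: Fixed gauge rest: aluminium base 190 x 64 x 10 mm; two open white vee saddles, 10 mm wide, carry the gauge's axis 62 mm above the bench, one under the handle's tail (x = -53 mm), one under the rod (x = 100). Between them the gauge lies free with nothing beside it; lift it straight up. Origin on the bench under the gauge's origin; x along the gauge, z up.
- workholder: Fixed work-holder for circuit boards: dark base plate 12 mm thick, x = -55 to 115, y = -105 to 105 mm; on it a nest with a green board (40 mm high) and beside it the bronze guide bush in two aluminium pillow blocks (tops 118 mm high). Origin on the bench; x along the bush, away from the robot, z up.
- tube_mouth (a point): Centre of the guide bush's mouth in its flange's front face, 90 mm above the bench; axes as the work-holder's: x points into the bush along its level axis. Flange diameter 38 mm; bore diameter 14, 120 long, open at both ends, mouth countersunk from 24 to 14 mm over 9 mm. At x = -70, y = -50 mm in the work-holder. Gauge home: collar_face lies on this point.
- microscope: Fixed stereo microscope. Origin on the bench on the optical axis, z up. Black ring light, diameter 68 mm, underside 235 mm high; white body above, up to 98 mm wide, to 450 mm high; eyepieces lean to its +x. Focus drive and boom run to its +y, 300 to 400 mm high, to a column at y = 330 mm on a base 240 x 220 x 26 mm. Nothing stands right under the lens.
- lens (a point): Centre of the ring light's underside, on the optical axis, 235 mm above the bench; axes as the microscope's, z up. The focus lies 110 mm straight below (125 mm above the bench).
- mouse: Black computer mouse, 104 x 60 mm, 32 mm high, loose on the bench; origin at the centre of its underside. To be left alone.
- duck: White plastic duck with a yellow horn, about 60 mm across and 72 mm high, loose on the bench; origin at the centre of its underside. To be left alone.
- sleeve: Spare brass sleeve standing on end, diameter 34 mm, bore 20 mm, 36 mm high, loose on the bench; origin at the centre of its underside. To be left alone.

How it is judged (in metres and radians):
On the way, in this order (a step that is already met when the one before it is completed fails the run):
1. the gauge is in the bush with its collar against the flange (contact force between the fingers and gauge above 1 N and x of collar_face in the frame of tube_mouth above -0.002 m and distance between collar_face and tube_mouth below 0.004 m and angle between the x axis of gauge and the x axis of workholder, either way round below 0.06 rad), for 0.2 s.
2. the gauge is drawn right out of the bush, still held (contact force between the fingers and gauge above 1 N and x of gauge_tip in the frame of tube_mouth below -0.005 m), for 0.1 s.
At the end, for the whole second after the job is handed in: The gripper holds the gauge with nothing else touching it, at rest, its axis level within 5 degrees, the end of its tip within 12 mm of the lens axis and 98 to 122 mm below the ring light's underside (contact force between the fingers and gauge above 1 N and horizontal distance between gauge_tip and lens below 0.012 m and z of gauge_tip in the frame of lens between -0.122 and -0.098 m and angle between gauge's own x axis and vertical between 1.4835 and 1.6581 rad and linear speed of gauge below 0.02 m/s and angular speed of gauge below 0.1 rad/s and contact force between gauge and rest below 0.1 N and contact force between gauge and workholder below 0.1 N and contact force between gauge and microscope below 0.1 N and contact force between gauge and mouse below 0.1 N and contact force between gauge and duck below 0.1 N and contact force between gauge and sleeve below 0.1 N); the arm keeps its last pose, push and grip.
It fails at once if the gauge is rammed or forced in the bush (over 40 N) (contact force between gauge and workholder above 40 N).
It fails at once if the gauge is dropped or laid on the bench (height (world z) of gauge below 0.02 m or height (world z) of gauge_tip below 0.012 m).
It fails at once if the microscope is touched (contact force between any of the arm, the fingers, gauge and microscope above 1 N).
It fails at once if the mouse, duck or sleeve is moved more than 15 mm (distance of any of mouse, duck, sleeve from where it was at the start of the episode above 0.015 m).
It also fails if it takes over 51 s, if anything falls off the work surface, if the arm or the gripper's body presses on something with over 40 N, if the wrist force passes 120 N, or if a joint passes its speed limit or range.

## Robot

A 6-joint arm with a two-finger parallel gripper is mounted at the origin on the work surface. World frame = base frame: x ahead of the robot, y to its left, z up, the work surface at z = 0. Lengths are in mm, angles in rad, forces in N, time in s.
With the tool pointing down it reaches from about 275 to 1000 mm from the base axis. Payload 8.4 kg.
Tool frame: the origin (TCP) lies between the finger pads; the fingertips stand 22 mm ahead of it and the grasp point (between the pads) lies 3 mm ahead of it; z points along the fingers, y is the line along which they close (so a half turn about z gives the same grasp; the last joint's range is limited). The gripper opens to 85 mm and grips with 20 to 120 N. Pads are 22 mm wide; open, the fingers measure 114 mm over their backs; the gripper's body (76 mm by 85 mm) begins 54 mm behind the grasp point. The pads swing forward as they close: fully open they stand 13 mm farther back than shut.
Start: joints at [-1.263, 0.353, 1.633, -0, 1.155, -0.002], TCP at [190.541, -595.25, 253.281] pointing down, gripper open.
Joint ranges: [-2.63, 2.63], [-0.92, 2.1], [0.06, 2.66], [-1.3, 4.44], [0, 2.69], [-3.02, 3.02]. Speed limits (rad/s): [2.22, 2.22, 2.79, 3.14, 3.14, 3.14].

## Interface

Orientations are given as [roll, pitch, yaw] about the fixed x, y, z axes, in that order (R = Rz(yaw) Ry(pitch) Rx(roll)).
In Python, from rig import r, grab_frame gives the robot as it stands.
- The arm moves only by the shell command python3 -m inch 'ROWS' [FORCE]. ROWS is JSON, a list of rows, each a list of 7 numbers: the turn, a rotation vector about the tool's x, y, z as a fraction of full scale, then the shift along the tool's x, y, z as a fraction of full scale, then the closure, from 0 (fully open) to 1 (shut). In form: [[rx, ry, rz, dx, dy, dz, fingers], ...]. A call has 1 to 8 rows; each row shifts and turns the commanded pose from where the row before left it, along the tool's axes as they then stand; what a row does not reach is not made up. Full scale, the value 1, is 2.5 cm for a shift and pi rad for a turn. A row lasts 1/12 s, in which the tool goes at most 41.7 mm and 7.16 degrees, less where a joint would pass 70% of its speed; a pose out of reach is approached as far as the arm can. A call with a number of a shift or a turn outside -1 to 1 is refused whole. A call with a gripper value outside its range is refused whole. The fingers move at their own pace and stop on an object; FORCE is the grip in N (left out, the last holds). Time passes only in rows, so rows that do not move let the fingers close. It gives the time, the measured TCP pose, the force, the opening and the grip force at its end, in the units of the state.
- r.sense(): the state, without advancing time (a new reading comes with each control period).
- grab_frame(name): name is "scene" or "side" or "wrist"; returns a dict with "pixels" (420x560x3 uint8, red, green, blue), "z_map" (420x560 float32, mm along the optical axis (not along the pixel's ray), 0 where there is no reading), "vertical_fov" (degrees; the focal length in pixels is half the picture's height over the tangent of half this angle, whatever the lens; pixels are square), "cx", "cy" (the principal point, pixels), "cam_to_world" (4x4, takes a point from camera to world coordinates). Camera axes: x right, y down, z forward; pixel columns grow to the right and rows downward; lengths in mm; the calibration is good to about 2 mm. A picture is of the moment at which its call begins.
- r.sign_off(): hands the job in; it is judged then, once.
The state is a dict: "clock": time; "qpos": joint angles; "qvel": joint speeds; "joint_efforts": joint torques, N m; "eef_pos": TCP position; "tcp_rot": TCP orientation; "contact_force": force on the tool from outside, world axes, zero at the start; "wrist_torque": the same for the moment, N m; "opening": opening from 0.0 (shut) to 1.0 (fully open); "grasp_force": force on a finger pad.
Only numpy, scipy, OpenCV 4.12 (cv2) and the standard library are available. Lean on these libraries where they do the work, as an engineer would, in place of code of your own. Each camera call takes 0.05 s, during which the arm holds its last target. There are 200 camera calls.

## Working session

There is one attempt and no reset: what is moved stays moved. The work goes in short steps, Python scripts to look and compute and a shell command to move; the robot and the scene stay as the last step left them, time stands still between calls to the robot, and variables do not carry over. Pictures are saved under pics/ and viewed, at most 10 in all, crops included, and the job is handed in when it is done.

```bash
ls; mkdir -p pics; python3 - <<'E'
from rig import r, grab_frame
import cv2, numpy as np
for n in ["scene","side","wrist"]:
    f=grab_frame(n); np.savez(f"{n}0.npz",**f)
    cv2.imwrite(f"pics/{n}0.png",f["pixels"][...,::-1])
    print(n,f["vertical_fov"],f["cx"],f["cy"],np.round(f["cam_to_world"],3).tolist())
print(r.sense())
a=[cv2.imread(f"pics/{n}0.png") for n in ("scene","side")]
E
```

```text
pics
scene 45.791882844312696 282.0386429399007 210.73085403393299 [[-0.11, 0.796, -0.595, 1172.803], [0.994, 0.092, -0.061, 34.619], [0.006, -0.598, -0.801, 967.09], [0.0, 0.0, 0.0, 1.0]]
side 43.53616093803446 279.95042311664093 206.05187149109733 [[-0.812, -0.35, 0.467, -66.798], [-0.584, 0.502, -0.638, 865.821], [-0.011, -0.79, -0.612, 1006.93], [0.0, 0.0, 0.0, 1.0]]
wrist 60.714047499307 279.4998262376234 211.45261744570757 [[0.304, -0.911, -0.278, 260.381], [-0.953, -0.291, -0.088, -572.389], [-0.001, 0.292, -0.957, 373.274], [0.0, 0.0, 0.0, 1.0]]
{'clock': 0.15, 'qpos': array([-1.26337722e+00,  3.53512774e-01,  1.63395940e+00,  5.80303977e-05,
        1.15516680e+00, -2.42216980e-03]), 'qvel': array([ 1.85550300e-05, -1.18840100e-03, -6.90117917e-04,  1.70964436e-03,
        1.78718171e-04,  2.47720696e-05]), 'joint_efforts': array([ 1.91908953e-04, -6.05637074e+01, -3.42339563e+01,  1.14537627e-06,
        6.04617671e-03, -5.90350041e-06]), 'eef_pos': array([ 190.47064262, -594.92421464,  252.72097417]), 'tcp_rot': array([-3.14054646e+00, -5.55994910e-05,  3.09817788e-01]), 'contact_force': array([-0.24135119, -0.2001458 ,  0.1334213 ]), 'wrist_torque': array([-0.03479991, -0.03041463,  0.00435484]), 'grasp_force': 0.0, 'opening': 0.9983750779508002}
```

View pics/scene0.png

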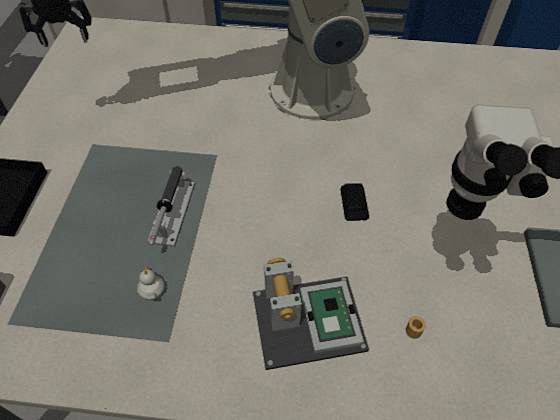

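View pics/side0.png

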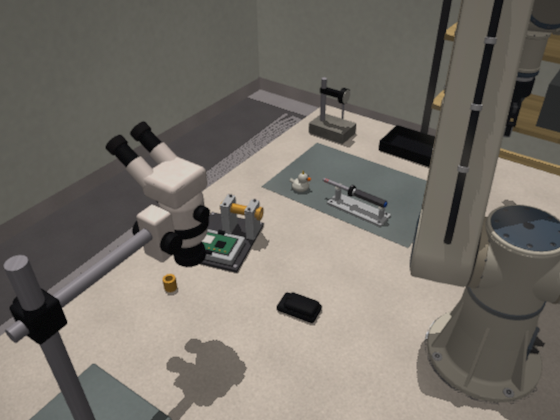

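```bash
cat > h.py <<'E'
import numpy as np, cv2
def cloud(f):
    z=f["z_map"]; h,w=z.shape; fl=h/2/np.tan(np.radians(float(f["vertical_fov"]))/2)
    v,u=np.mgrid[:h,:w]
    P=np.stack([(u-f["cx"])/fl*z,(v-f["cy"])/fl*z,z],-1)
    M=np.asarray(f["cam_to_world"]); W=P@M[:3,:3].T+M[:3,3]; W[z<=0]=np.nan
    return W
def load(n): return dict(np.load(f"{n}.npz"))
E
python3 - <<'E'
from h import *
S=load("scene0");W=cloud(S)
for n,(u,v) in dict(tail=(179,170),hand=(171,188),collar=(165,204),rod=(158,226),tip=(152,240),flange=(277,262),bush=(281,285),bushend=(287,312),blk1=(279,268),blk2=(285,302),ring=(467,210),sleeve=(416,322),mouse=(355,201),duck=(149,284),bench=(240,140),base=(263,355),base2=(360,350),base3=(345,280)).items(): print(n,np.round(np.nanmedian(W[v-1:v+2,u-1:u+2].reshape(-1,3),0)))
for n in ("scene0","side0"):
    F=load(n);W=cloud(F).reshape(-1,3);C=F["pixels"].reshape(-1,3).astype(int)
    b=np.nanmedian(W[(abs(W[:,2])<10)][:,2]); print(n,"bench",b)
    # bench tops at block height
    m=(abs(W[:,2]-118)<5)&(W[:,0]>300)&(W[:,0]<800)&(abs(W[:,1])<300)
    print("blocks",m.sum(),np.round(W[m].mean(0)),np.round(W[m].min(0)),np.round(W[m].max(0)))
    # bronze
    m=(C[:,0]>C[:,2]*2)&(C[:,0]>90)&(W[:,2]>60)&(W[:,0]>300)&(abs(W[:,1])<300)
    print("bronze",m.sum(),np.round(W[m].mean(0)),np.round(W[m].min(0)),np.round(W[m].max(0)))
    # gauge
    m=(W[:,2]>48)&(W[:,2]<90)&(W[:,1]<-180)&(W[:,0]>250)&(W[:,0]<700)&(W[:,1]>-500)
    Q=W[m]; 
    if len(Q): 
        c=np.median(Q,0);print("gauge",len(Q),np.round(c),np.round(Q.min(0)),np.round(Q.max(0)));l=cv2.fitLine(Q[:,:2].astype(np.float32),cv2.DIST_HUBER,0,.1,.1).ravel();t=(Q[:,:2]-l[2:])@l[:2];print(l,np.percentile(t,[0,1,50,99,100]), l[2:]+l[:2]*t.min(), l[2:]+l[:2]*t.max())
    # microscope ring & sleeve etc
    m=(W[:,2]>228)&(W[:,2]<262)&(W[:,0]>150)&(W[:,0]<700)&(W[:,1]>150)&(W[:,1]<600)
    Q=W[m]; print("ring",len(Q),np.round(Q.min(0)),np.round(Q.max(0)))
E
```

```text
tail [ 416. -291.   72.]
hand [ 473. -296.   72.]
collar [ 521. -297.   77.]
rod [ 578. -300.   67.]
tip [ 615. -304.   67.]
flange [660. -26. 107.]
bush [711. -13. 104.]
bushend [766.   5. 103.]
blk1 [680. -20. 114.]
blk2 [752.  -1. 115.]
ring [603. 311. 253.]
sleeve [720. 266.  20.]
mouse [430. 133.  32.]
duck [ 705. -292.   40.]
bench [ 231. -178.    0.]
base [816. -37.   3.]
base2 [788. 154.  12.]
base3 [643. 117.  28.]
scene0 bench -0.0179334933023938
blocks 482 [717.  -9. 115.] [661. -49. 113.] [768.  29. 123.]
bronze 389 [714. -16. 100.] [ 605. -300.   63.] [771.  16. 111.]
gauge 923 [ 520. -298.   67.] [ 400. -319.   48.] [ 700. -281.   83.]
[ 9.9986088e-01 -1.6681023e-02  5.2949377e+02 -2.9835260e+02] [-129.53063475 -124.3697209    -9.19421479  169.26194838  170.23843531] [ 399.98115961 -296.19189661] [ 699.70852662 -301.19235134]
ring 524 [552. 281. 232.] [611. 349. 262.]
side0 bench 1.5774956968530773
blocks 200 [713.  -7. 116.] [660. -48. 113.] [766.  35. 122.]
bronze 170 [694. -12. 100.] [ 648. -299.   63.] [744.  11. 113.]
gauge 544 [ 501. -293.   67.] [ 402. -312.   48.] [ 700. -274.   83.]
[ 9.9974948e-01 -2.2382872e-02  5.0549615e+02 -2.9279382e+02] [-103.66060396 -102.90058476   -4.70100657  192.60335175  194.42267211] [ 401.86151971 -290.47360119] [ 699.87012046 -297.14556106]
ring 364 [543. 285. 234.] [599. 351. 262.]
```

```bash
cat >> h.py <<'E'
def plan(target,yaw=None):
    """tool-frame shift to target (in row units, sum) and turn about tool z (row units)"""
    from rig import r
    from scipy.spatial.transform import Rotation as Ro
    s=r.sense(); R=Ro.from_euler("xyz",s["tcp_rot"]).as_matrix(); d=np.asarray(target)-s["eef_pos"]
    print("clock",s["clock"],"pos",np.round(s["eef_pos"],1),"rot",np.round(s["tcp_rot"],4),"shift",np.round(R.T@d/25,2))
    if yaw is not None:
        T=Ro.from_euler("xyz",[np.pi,0,yaw]).as_matrix()
        print("turn(after shift)",np.round(Ro.from_matrix(R.T@T).as_rotvec()/np.pi,4))
E
python3 - <<'E'
from h import *
from scipy.optimize import least_squares
for n in ("scene0","side0"):
    W=cloud(load(n)).reshape(-1,3)
    m=(W[:,2]>57)&(W[:,2]<90)&(abs(W[:,1]+297)<25)&(W[:,0]>535)&(W[:,0]<625); Q=W[m]
    f=lambda p:np.hypot(Q[:,1]-p[0]-p[1]*(Q[:,0]-500),(Q[:,2]-62-p[2]))-6
    o=least_squares(f,[-297,-.04,0],loss="soft_l1");print(n,"rod",len(Q),o.x,"x range",Q[:,0].min(),Q[:,0].max())
plan([475,-296,200],-0.04)
E
```

```text
scene0 rod 224 [-3.00893667e+02 -3.78556894e-02 -5.41542713e-02] x range 535.7508349350954 623.2429787316255
side0 rod 111 [-2.93218330e+02 -8.57490338e-02  3.02595712e+00] x range 535.0534839660279 623.6822418451442
clock 0.15 pos [ 190.5 -594.9  252.7] rot [-3.1405e+00 -1.0000e-04  3.0980e-01] shift [14.48 -7.92  2.12]
turn(after shift) [-0.0003  0.      0.1114]
```

```bash
python3 -m inch '[[0,0,0,0.96,-0.53,0.14,0],[0,0,0,0.96,-0.53,0.14,0],[0,0,0,0.96,-0.53,0.14,0],[0,0,0,0.96,-0.53,0.14,0],[0,0,0,0.96,-0.53,0.14,0],[0,0,0,0.96,-0.53,0.14,0],[0,0,0,0.96,-0.53,0.14,0],[0,0,0,0.96,-0.53,0.14,0]]'
python3 -m inch '[[0,0,0,0.96,-0.53,0.14,0],[0,0,0,0.96,-0.53,0.14,0],[0,0,0,0.96,-0.53,0.14,0],[0,0,0,0.96,-0.53,0.14,0],[0,0,0,0.96,-0.53,0.14,0],[0,0,0,0.96,-0.53,0.14,0],[0,0,0,0.96,-0.53,0.14,0],[0,0,0,0,0,0,0]]'
python3 -m inch '[[0,0,0.037,0,0,0,0],[0,0,0.037,0,0,0,0],[0,0,0.037,0,0,0,0],[0,0,0,0,0,0,0],[0,0,0,0,0,0,0]]'
python3 - <<'E'
from rig import grab_frame
from h import *
f=grab_frame("wrist"); np.savez("w1.npz",**f); cv2.imwrite("pics/w1.png",f["pixels"][...,::-1])
plan([475,-296,200],-0.04)
E
```

```text
clock: 0.82
eef_pos: [341.7, -434.6, 225.0]
tcp_rot: [-3.141, 0.0, 0.31]
contact_force: [-0.1, -0.5, -0.1]
opening: 0.998
grasp_force: 0.0
clock: 1.48
eef_pos: [475.0, -293.2, 200.1]
tcp_rot: [-3.14, -0.001, 0.312]
contact_force: [-0.4, 0.5, -0.0]
opening: 0.996
grasp_force: 0.0
clock: 1.9
eef_pos: [472.5, -296.4, 200.7]
tcp_rot: [-3.142, 0.0, -0.035]
contact_force: [0.5, 0.5, 0.9]
opening: 0.999
grasp_force: 0.0
clock 1.95 pos [ 472.5 -296.4  200.7] rot [-3.1415e+00  2.0000e-04 -3.5000e-02] shift [ 0.1  -0.02  0.03]
turn(after shift) [-0.      0.0001  0.0016]
```

View pics/w1.png

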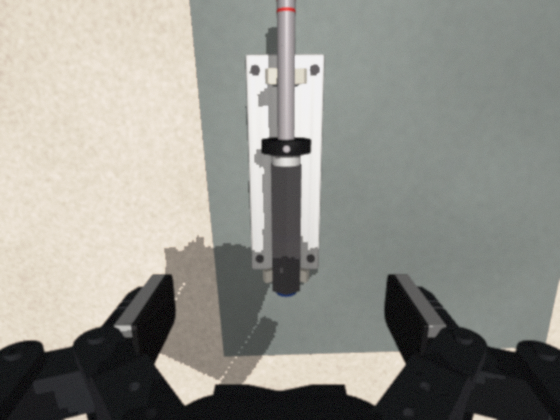

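The wrist view shows the gauge lying along the picture: tail at (286,292), collar at (286,147), rod rising to (286,0). The fingers at (150,310) and (415,310) straddle it evenly.

```bash
python3 - <<'E'
from h import *
W=cloud(load("w1")); P=W.reshape(-1,3)
ok=(P[:,2]>56)&(P[:,2]<90)&(abs(P[:,1]+297)<25)&(P[:,0]>390)
Q=P[ok]; print("x range",Q[:,0].min(),Q[:,0].max())
# section centres by extents
for lo,hi in [(405,415),(420,430),(440,450),(460,470),(480,490),(525,535),(540,550),(575,585),(595,605)]:
    q=Q[(Q[:,0]>lo)&(Q[:,0]<hi)]
    if len(q)>5: print(lo,len(q),"y",np.round([q[:,1].min(),q[:,1].max(),(q[:,1].min()+q[:,1].max())/2],1),"ztop",np.round(np.percentile(q[:,2],98),1))
c=Q[Q[:,2]>76.5]; print("collar top x",c[:,0].min(),c[:,0].max(),c.mean(0))
for u in (281,286,291):
  print([np.round(W[v,u],1).tolist() for v in (285,290,295)])
E
```

```text
x range 399.1411957488601 608.1757640609896
405 478 y [-317.6 -281.4 -299.5] ztop 75.0
420 345 y [-310.8 -288.8 -299.8] ztop 74.9
440 359 y [-311.2 -289.7 -300.4] ztop 75.2
460 388 y [-311.5 -289.8 -300.6] ztop 75.0
480 418 y [-312.7 -290.6 -301.6] ztop 75.0
525 252 y [-309.  -297.4 -303.2] ztop 68.9
540 275 y [-309.3 -297.3 -303.3] ztop 68.7
575 301 y [-310.1 -298.6 -304.4] ztop 69.2
595 321 y [-311.2 -299.4 -305.3] ztop 69.2
collar top x 457.1938899389361 521.2555948356202 [ 516.12231202 -302.52276153   78.78861026]
[[410.2, -295.4, 71.7], [406.0, -295.3, 71.9], [400.7, -295.1, 70.3]]
[[411.4, -299.3, 74.2], [407.0, -299.2, 73.9], [400.5, -299.1, 70.3]]
[[409.9, -303.2, 71.6], [405.8, -303.1, 72.1], [399.9, -303.0, 69.4]]
```

```bash
python3 - <<'E'
from h import *
plan([468,-300.9,65],-0.0315)
E
```

```text
clock 1.95 pos [ 472.5 -296.4  200.7] rot [-3.1415e+00  2.0000e-04 -3.5000e-02] shift [-0.17  0.19  5.43]
turn(after shift) [-0.      0.0001 -0.0011]
```

```bash
python3 -m inch '[[0,0,-0.001,-0.17,0.19,0.63,0],[0,0,0,0,0,0.8,0],[0,0,0,0,0,0.8,0],[0,0,0,0,0,0.8,0],[0,0,0,0,0,0.8,0],[0,0,0,0,0,0.8,0],[0,0,0,0,0,0.8,0],[0,0,0,0,0,0,0]]'
python3 -m inch '[[0,0,0,0,0,0,0.4],[0,0,0,0,0,0,0.6],[0,0,0,0,0,0,1],[0,0,0,0,0,0,1],[0,0,0,0,0,0,1],[0,0,0,0,0,0,1],[0,0,0,0,0,0,1],[0,0,0,0,0,0,1]]' 80
```

```text
clock: 2.62
eef_pos: [466.3, -299.7, 61.8]
tcp_rot: [-3.139, 0.005, -0.033]
contact_force: [-1.5, 0.2, 0.4]
opening: 0.997
grasp_force: 0.0
clock: 3.28
eef_pos: [468.9, -301.0, 66.2]
tcp_rot: [3.141, -0.001, -0.035]
contact_force: [-0.4, 2.2, 7.6]
opening: 0.241
grasp_force: 78.1
```

```bash
python3 -m inch '[[0,0,0,0,0,-0.2,1],[0,0,0,0,0,-0.4,1],[0,0,0,0,0,-0.8,1],[0,0,0,0,0,-0.9,1],[0,0,0,0,0,-0.9,1],[0,0,0,0,0,-0.6,1],[0,0,0,0,0,-0.2,1],[0,0,0,0,0,0,1]]'
python3 - <<'E'
from rig import grab_frame
from h import *
f=grab_frame("wrist"); np.savez("w2.npz",**f); cv2.imwrite("pics/w2.png",f["pixels"][...,::-1])
plan([520,-200,165],0.25)
E
```

```text
clock: 3.95
eef_pos: [469.0, -301.2, 166.7]
tcp_rot: [3.14, -0.002, -0.036]
contact_force: [0.4, 0.6, -3.4]
opening: 0.242
grasp_force: 78.7
clock 4.0 pos [ 468.3 -300.8  165.4] rot [ 3.1412e+00 -6.0000e-04 -3.5700e-02] shift [ 1.92 -4.1   0.02]
turn(after shift) [ 0.0002 -0.0002 -0.0909]
```

View pics/w2.png

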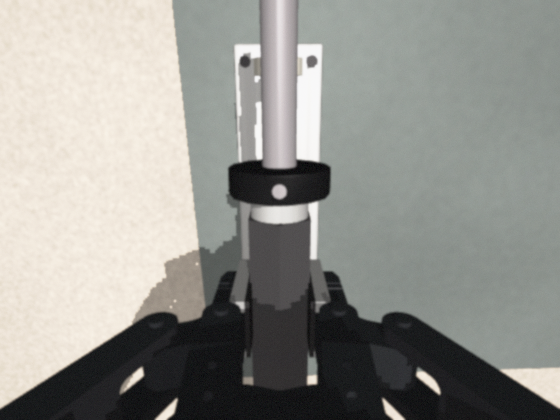

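```bash
python3 - <<'E'
from h import *
from rig import r
plan([620,-88,205],0.255)
# gauge in tool frame from w2
from scipy.spatial.transform import Rotation as Ro
s=r.sense(); R=Ro.from_euler("xyz",s["tcp_rot"]).as_matrix()
T=(cloud(load("w2"))-s["eef_pos"])@R   # tool coords
v,u=np.mgrid[:420,:560]
m=(u>255)&(u<303)&(v<160)&(abs(T[...,2])<20); Q=T[m]
for lo in range(60,120,10):
    q=Q[(Q[:,0]>lo)&(Q[:,0]<lo+10)]
    if len(q)>20: print(lo,len(q),"ymid",(q[:,1].min()+q[:,1].max())/2,"w",np.ptp(q[:,1]),"ztop",np.percentile(q[:,2],5))
m=(u>228)&(u<332)&(v>155)&(v<205)&(abs(T[...,2])<25); Q=T[m]; q=Q[Q[:,2]<-11]
print("collar",np.percentile(q[:,0],[1,5,50,95,99]),"z",Q[:,2].min(), "y",(q[:,1].min()+q[:,1].max())/2)
E
```

```text
clock 4.0 pos [ 468.3 -300.8  165.4] rot [ 3.1412e+00 -6.0000e-04 -3.5700e-02] shift [ 5.76 -8.72 -1.58]
turn(after shift) [ 0.0002 -0.0002 -0.0925]
60 1079 ymid 0.3687998965688344 w 11.679070947646181 ztop -3.478751335944151
70 1173 ymid 0.14782523772526002 w 11.742695760075136 ztop -3.5802356270120934
80 1264 ymid 0.2134042957206299 w 12.109477460245913 ztop -3.616274971471904
90 1366 ymid 0.22011568557206473 w 11.816263007883473 ztop -3.567115362350269
100 488 ymid 0.08576137845853582 w 11.764339832049114 ztop -3.421570579219318
collar [43.49273518 43.99891909 48.64423998 52.90839375 53.18347132] z -17.424879962440034 y 0.3300658832431749
```

```bash
python3 -m inch '[[0,0,0,0.3,-0.4,-0.2,1],[0,0,0,0.6,-0.9,-0.2,1],[0,0,0,0.6,-0.9,-0.2,1],[0,0,0,0.6,-0.9,-0.2,1],[0,0,0,0.6,-0.9,-0.2,1],[0,0,0,0.6,-0.9,-0.2,1],[0,0,0,0.6,-0.9,-0.2,1],[0,0,0,0.6,-0.9,-0.2,1]]'
python3 -m inch '[[0,0,0,0.6,-0.9,0,1],[0,0,-0.03,0.6,-0.9,0,1],[0,0,-0.03,0.3,-0.3,0,1],[0,0,-0.03,0,0,0,1],[0,0,-0.0025,0,0,0,1],[0,0,0,0,0,0,1],[0,0,0,0,0,0,1]]'
python3 - <<'E'
from rig import grab_frame
from h import *
f=grab_frame("wrist"); np.savez("w3.npz",**f); cv2.imwrite("pics/w3.png",f["pixels"][...,::-1])
plan([620,-88,205],0.255)
E
```

```text
clock: 4.67
eef_pos: [586.9, -135.3, 203.9]
tcp_rot: [-3.141, 0.002, -0.036]
contact_force: [0.8, -0.1, -3.5]
opening: 0.238
grasp_force: 78.7
clock: 5.25
eef_pos: [624.8, -85.5, 204.2]
tcp_rot: [-3.141, 0.002, 0.252]
contact_force: [0.7, 0.6, -3.1]
opening: 0.242
grasp_force: 78.8
clock 5.3 pos [625.  -85.7 204.5] rot [-3.1412e+00  1.0000e-03  2.5190e-01] shift [-0.21  0.04 -0.02]
turn(after shift) [-0.0001  0.0003 -0.001 ]
```

View pics/w3.png

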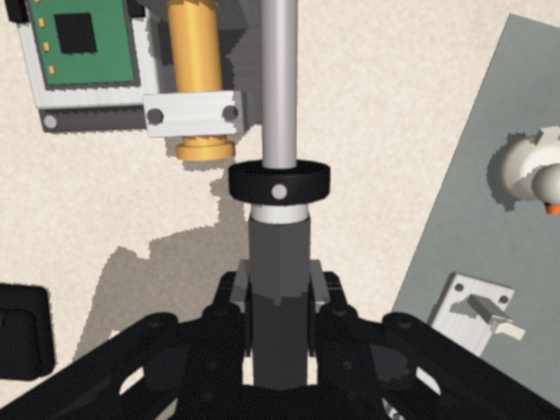

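```bash
cat > bush.py <<'E'
from h import *
import sys
from rig import r
from scipy.optimize import least_squares
f=load(sys.argv[1]);W=cloud(f);C=f["pixels"].astype(int)
m=(C[...,0]>C[...,2]*1.8)&(C[...,0]>90)&(W[...,2]>70)&(W[...,2]<115)&(np.hypot(W[...,0]-690,W[...,1]+20)<90)
Q=W[m];print(len(Q))
d0=np.array([np.cos(.255),np.sin(.255)]);n0=np.array([-d0[1],d0[0]])
c=np.array([680.,-22]);a=(Q[:,:2]-c)@d0;b=(Q[:,:2]-c)@n0
amin=np.percentile(a,1);print("a range",a.min(),amin,a.max())
tube=(a>amin+30)  # beyond flange/first block
def fit(s,r0,rfix=None):
    A,B,Z=a[s],b[s],Q[s,2]
    g=lambda p:np.hypot(B-p[0]-p[1]*A,Z-p[2])-p[3]
    return least_squares(g,[0,0,90,r0],loss="soft_l1")
for nm,s,r0 in (("tube",a>0,13),("flange",a<amin+5,19)):
    o=fit(s,r0); print(nm,s.sum(),np.round(o.x,3),"rms",np.sqrt(np.mean(o.fun**2)))
    if nm=="tube": T=o.x
yaw=.255+np.arctan(T[1])
fl=Q[a<amin+12]; print("flange ztop",fl[:,2].max(),"tube ztop",Q[a>0][:,2].max())
for e in (amin,a.min()):
    print("mouth",np.round(c+d0*e+n0*(T[0]+T[1]*e),2),"yaw",yaw)
# flange lateral mid
h=(Q[:,2]>84)&(Q[:,2]<96)&(a<amin+12);print("flange mid-height b",b[h].min() if h.any() else None,b[h].max() if h.any() else None)
t=a<amin+8; k=t&(Q[:,2]>Q[t][:,2].max()-1.5); print("flange crest b",b[k].mean(),"axis b there",T[0]+T[1]*amin)
E
python3 bush.py w3
```

```text
5497
a range -29.549876909930827 -28.483890520058647 59.62069086140328
tube 4288 [1.4230e+00 3.8000e-02 9.0095e+01 1.3875e+01] rms 0.6084518866480796
flange 514 [1.9400e+00 6.0000e-02 9.0203e+01 1.8768e+01] rms 0.6016702768058673
flange ztop 110.82733399833572 tube ztop 106.41525885500766
mouth [652.35 -28.85] yaw 0.29293262285110333
mouth [651.33 -29.16] yaw 0.29293262285110333
flange mid-height b -18.01719523441211 17.14017823673511
flange crest b 0.6966353345959934 axis b there 0.34161471890672357
```

```bash
cat > pre.py <<'E'
from h import *
import sys
M=np.array([652,-29,90.3]); y=.293; d=np.array([np.cos(y),np.sin(y),0]); ty=np.array([np.sin(y),-np.cos(y),0])
def tgt(g,zo=2.7): return M-d*(153+g)-ty*.2+[0,0,zo]   # g: tip distance before mouth
if __name__=="__main__":
    t=tgt(float(sys.argv[1])); t[2]+=float(sys.argv[2]); plan(t,y)
E
python3 pre.py 15 0
```

```text
clock 5.3 pos [625.  -85.7 204.5] rot [-3.1412e+00  1.0000e-03  2.5190e-01] shift [-5.1  -1.66  4.46]
turn(after shift) [-0.0001  0.0003 -0.0131]
```

```bash
python3 -m inch '[[0,0,0,-0.5,-0.16,0,1],[0,0,0,-0.9,-0.3,0,1],[0,0,0,-0.9,-0.3,0,1],[0,0,0,-0.9,-0.3,0,1],[0,0,0,-0.9,-0.3,0,1],[0,0,0,-0.8,-0.26,0,1],[0,0,-0.013,-0.2,-0.04,0,1],[0,0,0,0,0,0.3,1]]'
python3 -m inch '[[0,0,0,0,0,0.8,1],[0,0,0,0,0,0.8,1],[0,0,0,0,0,0.8,1],[0,0,0,0,0,0.8,1],[0,0,0,0,0,0.6,1],[0,0,0,0,0,0.3,1],[0,0,0,0,0,0,1],[0,0,0,0,0,0,1]]'
python3 pre.py 15 0
python3 - <<'E'
from rig import grab_frame
from h import *
out=[]
for n in ("side","scene"):
    f=grab_frame(n); np.savez(n+"4.npz",**f); p=f["pixels"][...,::-1]
    out.append(cv2.resize(p[150:270,170:330] if n=="side" else p[210:330,200:360],(400*2,300*2),interpolation=cv2.INTER_CUBIC)[:,:800])
cv2.imwrite("pics/s4.png",cv2.resize(np.vstack(out),(400,600)))
E
```

```text
clock: 5.97
eef_pos: [490.6, -78.0, 198.6]
tcp_rot: [3.141, -0.001, 0.295]
contact_force: [0.3, -0.2, -3.4]
opening: 0.24
grasp_force: 79.0
clock: 6.63
eef_pos: [492.0, -77.7, 94.9]
tcp_rot: [-3.141, 0.0, 0.294]
contact_force: [0.4, -0.4, -2.8]
opening: 0.242
grasp_force: 78.8
clock 6.6333 pos [492.  -77.7  94.9] rot [-3.1414e+00  2.0000e-04  2.9440e-01] shift [-0.03 -0.03  0.08]
turn(after shift) [-0.      0.0001  0.0004]
```

View pics/s4.png

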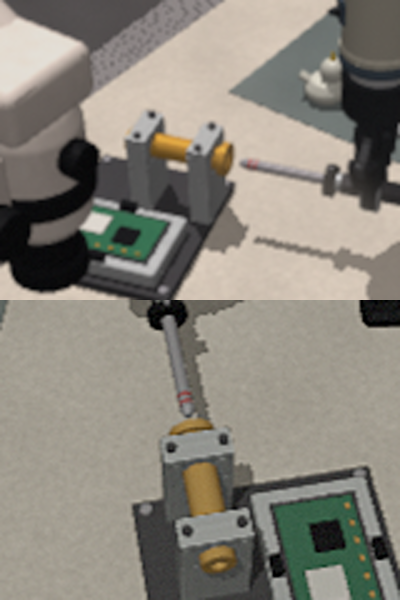

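Both crops show the rod tip (side 245,163; scene 190,412) just short of the bronze flange and in line with the bush. Correct slightly and enter slowly.

```bash
python3 -m inch '[[0,0,0,0.1,-0.03,0.08,1],[0,0,0,0.2,0,0,1],[0,0,0,0.2,0,0,1],[0,0,0,0.2,0,0,1],[0,0,0,0.2,0,0,1],[0,0,0,0.1,0,0,1],[0,0,0,0,0,0,1]]'
python3 pre.py -20 0
```

```text
clock: 7.32
eef_pos: [516.2, -69.4, 93.1]
tcp_rot: [3.141, -0.001, 0.296]
contact_force: [0.7, 0.5, -2.7]
opening: 0.235
grasp_force: 78.8
clock 7.3167 pos [516.2 -69.4  93.1] rot [ 3.1414e+00 -6.0000e-04  2.9610e-01] shift [0.35 0.02 0.  ]
turn(after shift) [ 0.0001 -0.0002  0.001 ]
```

```bash
python3 -m inch '[[0,0,0.001,0.15,0.02,0,1],[0,0,0,0.15,0,0,1],[0,0,0,0.15,0,0,1],[0,0,0,0.15,0,0,1],[0,0,0,0.15,0,0,1],[0,0,0,0,0,0,1]]'
python3 pre.py -40 0
```

```text
clock: 7.82
eef_pos: [534.5, -64.5, 93.2]
tcp_rot: [3.141, -0.001, 0.293]
contact_force: [-0.1, -0.8, -3.0]
opening: 0.24
grasp_force: 79.0
clock 7.8167 pos [534.5 -64.5  93.2] rot [ 3.1412e+00 -1.1000e-03  2.9270e-01] shift [ 0.39 -0.01  0.01]
turn(after shift) [ 0.0001 -0.0004 -0.0001]
```

```bash
python3 -m inch '[[0,0,0,0.2,0,0,1],[0,0,0,0.2,0,0,1],[0,0,0,0.2,0,0,1],[0,0,0,0.2,0,0,1],[0,0,0,0.2,0,0,1],[0,0,0,0.2,0,0,1],[0,0,0,0,0,0,1]]'
python3 pre.py -80 0
```

```text
clock: 8.4
eef_pos: [563.5, -55.7, 93.2]
tcp_rot: [3.141, -0.001, 0.293]
contact_force: [0.5, -0.4, -2.7]
opening: 0.235
grasp_force: 79.0
clock 8.4 pos [563.5 -55.7  93.2] rot [ 3.1412e+00 -1.3000e-03  2.9280e-01] shift [ 0.78 -0.01  0.01]
turn(after shift) [ 0.0001 -0.0004 -0.0001]
```

```bash
python3 -m inch '[[0,0,0,0.2,0,0,1],[0,0,0,0.2,0,0,1],[0,0,0,0.2,0,0,1],[0,0,0,0.2,0,0,1],[0,0,0,0.2,0,0,1],[0,0,0,0.2,0,0,1],[0,0,0,0.1,0,0,1],[0,0,0,0,0,0,1]]'
python3 pre.py -100 0
```

```text
clock: 9.07
eef_pos: [594.2, -46.4, 93.1]
tcp_rot: [3.141, -0.001, 0.293]
contact_force: [1.6, 0.7, -1.5]
opening: 0.244
grasp_force: 79.1
clock 9.0667 pos [594.2 -46.4  93.1] rot [ 3.1414e+00 -1.1000e-03  2.9280e-01] shift [ 0.29 -0.01  0.  ]
turn(after shift) [ 0.0001 -0.0003 -0.0001]
```

```bash
python3 -m inch '[[0,0,0,0.05,0,0,1],[0,0,0,0.05,0,0,1],[0,0,0,0.04,0,0,1],[0,0,0,0.03,0,0,1],[0,0,0,0,0,0,1]]'
python3 -m inch '[[0,0,0,0.02,0,0,1],[0,0,0,0.02,0,0,1],[0,0,0,0.02,0,0,1],[0,0,0,0,0,0,1]]'
python3 pre.py -100 0
```

```text
clock: 9.48
eef_pos: [597.3, -45.4, 93.1]
tcp_rot: [-3.142, -0.0, 0.292]
contact_force: [-1.3, -0.6, -1.5]
opening: 0.242
grasp_force: 79.2
clock: 9.82
eef_pos: [598.8, -44.9, 93.0]
tcp_rot: [-3.142, -0.0, 0.292]
contact_force: [-1.4, -0.7, -1.1]
opening: 0.24
grasp_force: 79.2
clock 9.8167 pos [598.8 -44.9  93. ] rot [-3.1416e+00 -1.0000e-04  2.9250e-01] shift [ 0.1 -0.   0. ]
turn(after shift) [-0.     -0.     -0.0002]
```

Estimated 2.5 mm left; take it in half-millimetre rows and watch the force.

```bash
for i in 1; do python3 -m inch '[[0,0,0,0.02,0,0,1],[0,0,0,0.02,0,0,1],[0,0,0,0,0,0,1]]'; done
python3 -m inch '[[0,0,0,0.02,0,0,1],[0,0,0,0.02,0,0,1],[0,0,0,0,0,0,1]]'
```

```text
clock: 10.07
eef_pos: [599.8, -44.6, 93.1]
tcp_rot: [3.142, -0.0, 0.293]
contact_force: [-1.0, -1.0, -0.4]
opening: 0.242
grasp_force: 79.2
clock: 10.32
eef_pos: [600.8, -44.3, 93.1]
tcp_rot: [3.142, -0.0, 0.292]
contact_force: [-2.4, -0.4, -0.9]
opening: 0.24
grasp_force: 79.2
```

```bash
python3 -m inch '[[0,0,0,0.02,0,0,1],[0,0,0,0,0,0,1]]' | grep -E 'eef|contact'
python3 -m inch '[[0,0,0,0.02,0,0,1],[0,0,0,0,0,0,1]]' | grep -E 'eef|contact'
```

```text
eef_pos: [601.2, -44.2, 93.0]
contact_force: [-1.6, -0.9, -0.5]
eef_pos: [601.4, -44.1, 93.0]
contact_force: [-2.2, -1.3, 0.4]
```

```bash
python3 - <<'E'
from rig import grab_frame
from h import *
f=grab_frame("wrist"); np.savez("w5.npz",**f); cv2.imwrite("pics/w5.png",f["pixels"][...,::-1])
E
```

```text
(no output)
```

View pics/w5.png

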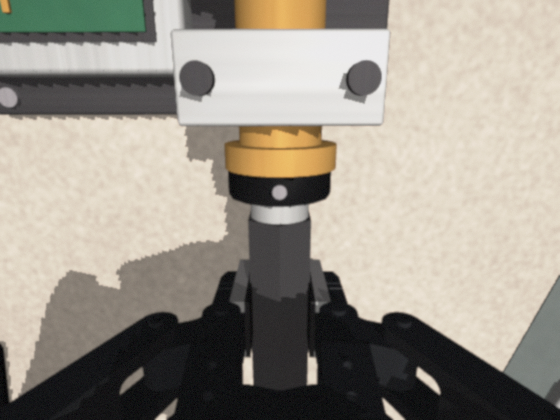

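The wrist view shows the black collar (280,188) up against the bronze flange (280,158), coaxial with it. I'll press on lightly until a clear contact force shows.

```bash
python3 -m inch '[[0,0,0,0.02,0,0,1],[0,0,0,0,0,0,1],[0,0,0,0,0,0,1]]' | grep -E 'eef|contact'
python3 -m inch '[[0,0,0,0.02,0,0,1],[0,0,0,0,0,0,1],[0,0,0,0,0,0,1]]' | grep -E 'eef|contact'
```

```text
eef_pos: [601.5, -44.1, 92.9]
contact_force: [-3.6, -2.3, 0.9]
eef_pos: [601.5, -44.1, 92.9]
contact_force: [-8.1, -3.0, 2.8]
```

```bash
python3 -m inch '[[0,0,0,0,0,0,1],[0,0,0,-0.1,0,0,1],[0,0,0,-0.3,0,0,1],[0,0,0,-0.4,0,0,1],[0,0,0,-0.4,0,0,1],[0,0,0,-0.4,0,0,1],[0,0,0,-0.4,0,0,1],[0,0,0,-0.4,0,0,1]]'
python3 -m inch '[[0,0,0,-0.4,0,0,1],[0,0,0,-0.4,0,0,1],[0,0,0,-0.4,0,0,1],[0,0,0,-0.4,0,0,1],[0,0,0,-0.5,0,0,1],[0,0,0,-0.6,0,0,1],[0,0,0,-0.3,0,0,1],[0,0,0,0,0,0,1]]'
python3 - <<'E'
from rig import grab_frame
from h import *
from scipy.optimize import least_squares
for n in ("scene","side"):
    f=grab_frame(n); np.savez(n+"6.npz",**f); W=cloud(f).reshape(-1,3)
    m=(W[:,2]>225)&(W[:,2]<260)&(np.hypot(W[:,0]-577,W[:,1]-316)<45); Q=W[m]
    g=lambda p:np.hypot(Q[:,0]-p[0],Q[:,1]-p[1])-p[2]
    # side wall of the ring
    o=least_squares(g,[577,316,34],loss="soft_l1");o2=least_squares(lambda p:g([*p,34]),[577,316],loss="soft_l1")
    print(n,len(Q),o.x,o2.x,np.sqrt(np.mean(o2.fun**2)),"z",np.percentile(Q[:,2],[0,1,5]))
    m=(W[:,2]>270)&(W[:,2]<600)&(W[:,0]>400)&(W[:,1]>220)&(W[:,1]<800)&(W[:,0]<800); Q=W[m];print("body",Q.min(0),Q.max(0))
    for z in (320,350,400):
        q=Q[abs(Q[:,2]-z)<8]
        if len(q): print(z,np.round(q.min(0)),np.round(q.max(0)))
plan([480,200,127],0.7)
E
```

```text
clock: 11.87
eef_pos: [543.9, -61.5, 93.1]
tcp_rot: [-3.142, -0.0, 0.292]
contact_force: [1.7, -0.4, -1.5]
opening: 0.242
grasp_force: 79.1
clock: 12.53
eef_pos: [470.8, -83.0, 92.7]
tcp_rot: [-3.141, 0.002, 0.292]
contact_force: [0.2, -0.6, -3.7]
opening: 0.242
grasp_force: 78.9
scene 499 [576.67809439 314.45426549  31.53644532] [573.9650126  315.60917796] 2.9765934163521726 z [232.36158394 233.71464401 236.61860461]
body [541.0899198  265.32538785 270.08350043] [715.77587366 409.30328318 507.23171598]
320 [562. 266. 312.] [626. 399. 328.]
350 [543. 265. 342.] [635. 409. 358.]
400 [549. 268. 392.] [631. 409. 408.]
side 349 [577.5583204  316.56746726  32.21733864] [579.32111974 315.33467235] 2.8819965437592945 z [235.54265389 236.4168183  238.28854957]
body [515.84519209 268.83784739 270.1827602 ] [706.02978935 696.6360496  508.91249842]
320 [529. 280. 312.] [601. 663. 328.]
350 [525. 298. 342.] [622. 696. 358.]
400 [520. 272. 392.] [618. 674. 408.]
clock 12.6333 pos [473.6 -82.9  93.2] rot [ 3.1413e+00 -7.0000e-04  2.9210e-01] shift [  3.51 -10.76  -1.35]
turn(after shift) [ 1.000e-04 -2.000e-04 -1.298e-01]
```

```bash
python3 - <<'E'
from h import *
plan([414,178.5,127.7],0.7)
E
```

```text
clock 12.6333 pos [473.6 -82.9  93.2] rot [ 3.1413e+00 -7.0000e-04  2.9210e-01] shift [  0.73 -10.7   -1.38]
turn(after shift) [ 1.000e-04 -2.000e-04 -1.298e-01]
```

```bash
python3 -m inch '[[0,0,0,0,0,-0.5,1],[0,0,0,0,-0.2,-0.6,1],[0,0,0,0,-0.5,-0.28,1],[0,0,0,0,-0.8,0,1],[0,0,0,0,-0.9,0,1],[0,0,0,0,-0.9,0,1],[0,0,0,0,-0.9,0,1],[0,0,0,0,-0.9,0,1]]'
python3 -m inch '[[0,0,0,0.1,-0.9,0,1],[0,0,0,0.1,-0.9,0,1],[0,0,0,0.1,-0.9,0,1],[0,0,0,0.1,-0.9,0,1],[0,0,0,0.1,-0.9,0,1],[0,0,0,0.13,-0.7,0,1],[0,0,0,0.1,-0.3,0,1],[0,0,0,0,0,0,1]]'
python3 -m inch '[[0,0,-0.02,0,0,0,1],[0,0,-0.03,0,0,0,1],[0,0,-0.03,0,0,0,1],[0,0,-0.03,0,0,0,1],[0,0,-0.02,0,0,0,1],[0,0,0,0,0,0,1],[0,0,0,0,0,0,1]]'
python3 - <<'E'
from rig import grab_frame
from h import *
o=[]
for n in ("side","scene"):
    f=grab_frame(n); np.savez(n+"7.npz",**f); o.append(cv2.resize(f["pixels"][...,::-1],(400,300)))
p=np.vstack([cv2.resize(dict(np.load(n+"7.npz"))["pixels"][...,::-1][a:b,c:d],(400,300)) for n,a,b,c,d in (("side",90,390,60,460),("scene",30,330,160,560))])
cv2.imwrite("pics/s7.png",p)
plan([577-153*np.cos(.7),315.7-153*np.sin(.7),127.7],0.7)
E
```

```text
clock: 13.3
eef_pos: [436.3, 41.1, 127.6]
tcp_rot: [-3.142, -0.001, 0.293]
contact_force: [0.5, -1.1, -4.1]
opening: 0.244
grasp_force: 78.9
clock: 13.97
eef_pos: [414.6, 178.2, 127.7]
tcp_rot: [-3.141, -0.001, 0.295]
contact_force: [0.7, -0.7, -4.0]
opening: 0.241
grasp_force: 78.9
clock: 14.55
eef_pos: [414.4, 175.7, 127.5]
tcp_rot: [3.142, 0.0, 0.698]
contact_force: [1.0, -0.6, -4.6]
opening: 0.239
grasp_force: 78.9
clock 14.65 pos [414.4 175.9 127.5] rot [3.1415e+00 1.0000e-04 6.9850e-01] shift [ 2.46 -0.09 -0.01]
turn(after shift) [ 0.      0.     -0.0005]
```

View pics/s7.png

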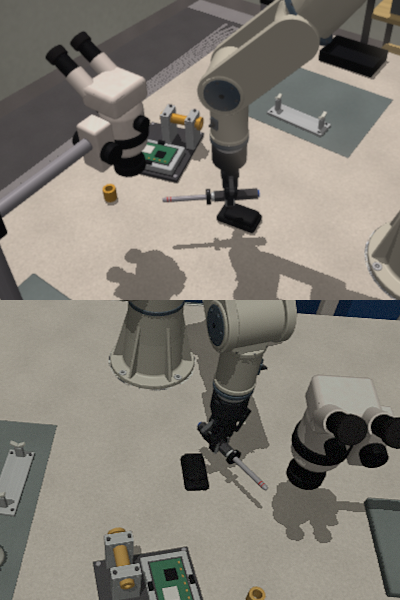

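The side crop shows the gauge held level at (210,196), with the arm wrist clear of the microscope (125,160). The scene crop shows the tip (265,487) pointing at the lens. I'll check the clearance numerically before advancing.

```bash
python3 - <<'E'
from h import *
from scipy.spatial import cKDTree
A=[];B=[];G=[]
for n in ("side7","scene7"):
    W=cloud(load(n)).reshape(-1,3);W0=cloud(load(n[:-1]+"6")).reshape(-1,3)
    ok=np.isfinite(W).all(1); 
    b=ok&(W0[:,2]>228)&(np.hypot(W0[:,0]-577,W0[:,1]-316)<130)&(np.linalg.norm(W-W0,axis=1)<5); B.append(W[b])
    a=ok&(W[:,2]>150)&(np.linalg.norm(W-W0,axis=1)>30)&(np.hypot(W[:,0]-414,W[:,1]-176)<160)&~((np.hypot(W[:,0]-577,W[:,1]-316)<90)); A.append(W[a])
    u=np.array([np.cos(.6985),np.sin(.6985)]); t=(W[:,:2]-[414.4,175.9])@u; s=(W[:,:2]-[414.4,175.9])@[-u[1],u[0]]
    g=ok&(abs(s)<12)&(abs(W[:,2]-127)<12)&(t>60)&(t<175); print(n,"tip t",t[g].max(),"s",np.median(s[g&(t>130)]),"ztop",np.percentile(W[g&(t>100)&(t<145),2],95))
A=np.vstack(A);B=np.vstack(B);print(len(A),len(B))
for k in (0,61):
    d,i=cKDTree(B).query(A+[k*u[0],k*u[1],0]); j=d.argmin(); print(k,d.min(),np.percentile(d,1),A[j]+[k*u[0],k*u[1],0],B[i[j]])
E
```

```text
side7 tip t 154.09903755463975 s 3.4320890881294805 ztop 131.7220546797732
scene7 tip t 153.57053777332675 s -2.6900276475152407 ztop 129.62676291189157
21821 15623
0 109.37355731195767 115.43392512929239 [440.58422749 240.11924911 449.34321791] [542.45135591 278.52042748 438.80696214]
61 53.27630611001157 58.81352992397932 [489.88052174 272.07765142 444.56567932] [542.45135591 278.52042748 438.80696214]
```

```bash
python3 -m inch '[[0,0,0,0.2,-0.09,0,1],[0,0,0,0.4,0,0,1],[0,0,0,0.5,0,0,1],[0,0,0,0.5,0,0,1],[0,0,0,0.4,0,0,1],[0,0,0,0.3,0,0,1],[0,0,0,0.14,0,0,1],[0,0,0,0,0,0,1]]'
python3 -m inch '[[0,0,0,0,0,0,1],[0,0,0,0,0,0,1],[0,0,0,0,0,0,1],[0,0,0,0,0,0,1]]'
python3 - <<'E'
from rig import grab_frame,r
from h import *
s=r.sense();print(s["qvel"].round(3)); p=s["eef_pos"];y=s["tcp_rot"][2]
print("tip est",p+[153.3*np.cos(y),153.3*np.sin(y),-2.6],s["tcp_rot"])
o=[]
for n in ("side","scene","wrist"):
    f=grab_frame(n); W=cloud(f).reshape(-1,3); u=np.array([np.cos(y),np.sin(y)]); d=W[:,:2]-p[:2];t=d@u;q=d@[-u[1],u[0]]
    g=(abs(q)<12)&(abs(W[:,2]-127)<12)&(t>60)&(t<175); print(n,"tip t",t[g].max(),"s",np.median(q[g&(t>100)]))
    c=f["pixels"][...,::-1]; 
    if n!="wrist": o.append(cv2.resize(c[90:390,60:460] if n=="side" else c[100:300,350:550],(400,300)))
cv2.imwrite("pics/s8.png",np.vstack(o))
E
```

```text
clock: 15.32
eef_pos: [460.2, 217.9, 127.4]
tcp_rot: [3.142, -0.0, 0.701]
contact_force: [-0.2, -0.2, -3.8]
opening: 0.236
grasp_force: 79.0
clock: 15.65
eef_pos: [459.2, 217.1, 127.5]
tcp_rot: [-3.142, 0.0, 0.701]
contact_force: [0.6, -0.2, -3.8]
opening: 0.247
grasp_force: 79.0
[ 0.001  0.    -0.004  0.     0.     0.001]
tip est [576.35770693 315.91154639 124.94798084] [-3.14152038e+00  2.67624637e-04  7.00775108e-01]
side tip t 154.2798641777968 s 3.595016883003745
scene tip t 152.9423224967397 s -2.304047341904832
wrist tip t 103.79799513055677 s 0.8256217906448522
```

View pics/s8.png

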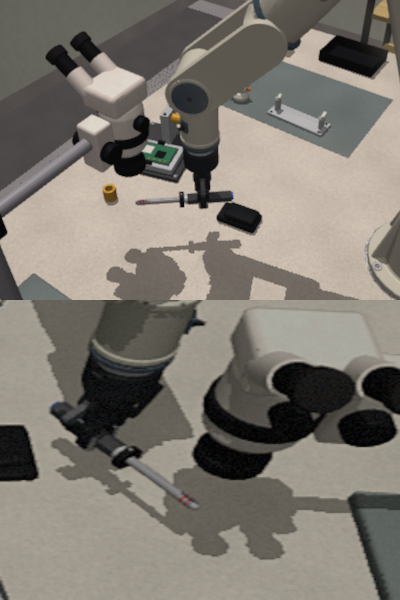

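The tip (side 140,203; scene 197,506) stands level under the ring light. It is estimated at (576, 316, 125) mm against a lens axis at (577, 315.5), and the arm is still and clear.

```bash
python3 -c "
from rig import r
print(r.sign_off())"
```

```text
the job is handed in; nothing more can be done
None
```

The job is handed in at about 15.8 s. The gauge was seated in the bush at about 9 N of measured contact force and drawn right out. It is now held level and still, with its tip estimated within about 1 mm of the lens axis and 110 mm below the ring light; sign-off returned no verdict.

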